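# Open the soap box by its hidden catch

### The job

Open the green soap box so that the soap inside can air: find the push catch that lies hidden, almost flush, in the ledge along the box's front (feel for it with a fingertip if you cannot see it) and press it in so that the lid springs up part of the way. Then push the lid with a finger all the way back until it stays open against its stop. Do it by touch alone: grip and lift nothing, keep off the outer face of the lid once it has sprung up, leave the soap lying in its tray, and leave the cup, jar, toothbrush holder and scrubbing brush standing where they are.

Things in the scene. Friction and masses are not known exactly. Their poses are not given: they have to be found in the camera images.
- box: Green plastic soap box, hinged lid at the back, fixed to the table by suction feet. 160 mm (x) by 250 mm (y), 56.5 mm high with the lid shut. Origin: centre of its underside, on the table; x points from the front ledge to the hinge, y along the ledge, z up. Lid: x -32 to 78 mm, raised top 8.5 mm above the ledge. Under the lid is the open soap tray (ribs at z = 13 mm).
- ledge (a point): Middle of the flat, level top of the box's front ledge, 57 mm before the box's origin and 48 mm above the table; axes as the box's. The ledge is 46 mm deep (x -23 to 23 mm) and 250 mm long (y). It is hard and does not give, except at the catch.
- ledge_end (a point): Left (+y) end of the ledge, on its middle line. The catch is a pad of the ledge's green, 34 (x) by 40 mm (y), in an opening of 36 by 42 mm in the ledge, its top 2 mm below the ledge's. Its centre lies on the ledge's middle line at one of four places: 24 or 72 mm to the left or right (y) of the ledge's middle; which one differs from box to box.
- catch (a joint): How far the catch pad is pushed in, straight down: 0 m = at rest, 0.006 m = fully in. Spring: starts to move at 1.5 N, about 5 N fully in; the lid is let go at about 4 mm. The pad springs back when released.
- lid (a joint): Lid angle in rad: 0 = shut (sprung against the catch, reads up to 0.02), about 0.9 = where the spring lifts it when the catch lets go (in about half a second), 1.9 = fully back at its stop, 19 degrees beyond upright, where it stays by its own weight. Let go between 0.9 and upright it falls back to 0.9. It turns easily (under 2 N at its edge).
- lid_edge (a point): Middle of the lid's front edge, at its underside, 110 mm from the hinge line; moves with the lid. The lid is 244 mm long; under it, 4 mm behind the edge, a lip hangs 15 mm down, with a foot 4 mm thick at its lower end that reaches 5 mm beyond the edge.
- lid_hinge (a point): Middle of the lid's hinge line, at x = 78 mm, z = 48.5 mm of the box; the hinge line runs along the box's y. The lid's outer face carries a darker green raised panel, 86 by 220 mm, 3 mm thick.
- soap: Cream bar of soap, 55 by 85 by 24 mm, 110 g, loose in the tray under the lid. Origin: centre of its underside.
- cup: Pink plastic cup, 80 mm across the rim, 95 mm high, loose, light. Origin: centre of its underside.
- holder: Steel toothbrush holder, 72 mm across and 105 mm high, with two toothbrushes that stand up to 195 mm, loose. Origin: centre of its underside.
- jar: White ceramic jar with a blue lid, 88 mm across, 99 mm high, loose. Origin: centre of its underside.
- brush: Teal silicone scrubbing brush, 58 by 105 mm, 43 mm high, lying on its bristles in front of the box, loose. Origin: centre of its underside, y along it.
Not all that is in view belongs to the job. There is more than one size of the holder; the one meant has the size given above.

How it is judged (in metres and radians):
On the way, in this order (a step that is already met when the one before it is completed fails the run):
1. the catch is pressed in with the fingers (value of joint catch above 0.0015 m and value of joint lid below 0.3 rad and contact force between the fingers and catch_c0 above 0.5 N).
2. the lid has sprung up part of the way (value of joint lid above 0.7 rad).
At the end, for the whole second after the job is handed in: The lid is fully back (over 1.8 rad) and still, the catch pad has sprung back (under 1 mm in), the soap lies in the tray within 20 mm of where it was and no higher than 22 mm above the table, and cup, holder, jar and brush stand within 20 mm of their starts, upright (value of joint lid above 1.8 rad and velocity of joint lid between -0.05 and 0.05 rad/s and value of joint catch below 0.001 m and z of soap in the frame of box below 0.022 m and distance of each of soap, cup, holder, jar, brush from where it was at the start of the episode below 0.02 m and angle between soap's own z axis and vertical below 0.15 rad and angle between each of cup, holder, jar, brush's own z axis and vertical below 0.1 rad); the robot touches nothing.
It fails at once if the soap is lifted or pushed about (z of soap in the frame of box above 0.03 m or distance of soap from where it was at the start of the episode above 0.025 m).
It fails at once if the outer face of the sprung-up lid is touched (lid pinched or pushed shut) (value of joint lid above 0.3 rad and contact force between the fingers and lid_c3 above 2 N).
It fails at once if a bystander is knocked, moved or lifted (distance of any of cup, holder, jar, brush from where it was at the start of the episode above 0.025 m or angle between any of cup, holder, jar, brush's own z axis and vertical above 0.35 rad).
It also fails if it takes over 54 s, if anything falls off the work surface, if the arm or the gripper's body presses on something with over 40 N, if the wrist force passes 120 N, or if a joint passes its speed limit or range.

### The arm

A 6-joint arm with a two-finger parallel gripper is mounted at the origin on the work surface. World frame = base frame: x ahead of the robot, y to its left, z up, the work surface at z = 0. Lengths are in mm, angles in rad, forces in N, time in s.
With the tool pointing down it reaches from about 250 to 775 mm from the base axis. Payload 4 kg.
Tool frame: the origin (TCP) lies at the centre of the arm's flange, where the gripper is bolted on; the fingertips stand 173 mm ahead of it and the grasp point (between the pads) lies 155 mm ahead of it (r.tip_reach is the distance from the TCP to the fingertips, in mm); z points along the fingers, y is the direction in which the jaws open and shut (so a half turn about z gives the same grasp; the last joint's range is limited). The gripper opens to 85 mm and grips with 20 to 120 N. Pads are 22 mm wide; open, the fingers measure 114 mm over their backs; the gripper's body (76 mm by 85 mm) begins 54 mm behind the grasp point. The pads swing forward as they close: fully open they stand 13 mm farther back than shut.
Start: joints at [1.052, 0.087, 1.371, -0, 1.684, -0.103], TCP at [222.159, 503.135, 404.741] pointing down, gripper open.
Joint ranges: [-3.1, 3.1], [-0.76, 2.03], [0.27, 2.55], [-1.08, 4.22], [0.17, 2.65], [-2.57, 2.57]. Speed limits (rad/s): [2.79, 2.79, 3.14, 3.14, 3.14, 3.14].

### API

Orientations are given as [roll, pitch, yaw] about the fixed x, y, z axes, in that order (R = Rz(yaw) Ry(pitch) Rx(roll)).
In Python, from workcell import r gives the robot as it stands.
- The arm moves only by the tool apply_moves, never from a script. Its argument "rows" is a list of rows, each a list of 7 numbers: the opening, from -1 (shut) to 1 (fully open), then the shift along the tool's x, y, z in m, then the turn, a rotation vector about the tool's x, y, z in degrees. In form: [[grip, x, y, z, ax, ay, az], ...]. A call has 1 to 5 rows; each row shifts and turns the commanded pose from where the row before left it, along the tool's axes as they then stand; what a row does not reach is not made up. A row lasts 1/12 s, in which the tool goes at most 41.7 mm and 7.16 degrees, less where a joint would pass 70% of its speed; a pose out of reach is approached as far as the arm can. A call is refused whole if a number of a shift passes 0.0417 or a number of a turn 7.16, either way. A call with a gripper value outside its range is refused whole. The fingers move at their own pace and stop on an object; "force" is the grip in N (left out, the last holds). Time passes only in rows, so rows that do not move let the fingers close. It gives the time, the measured TCP pose, the force and the opening at its end, in the units of the state.
- r.get_state(): the state, without advancing time (a new reading comes with each control period).
- r.camera(name): name is "side" or "top" or "wrist"; returns a dict with "color" (420x560x3 uint8, red, green, blue), "range_z" (420x560 float32, mm along the optical axis (not along the pixel's ray), 0 where there is no reading), "fx", "fy", "cx", "cy" (pixels), "R" (3x3) and "t" (3): a world point X has camera coordinates R X + t. Camera axes: x right, y down, z forward; pixel columns grow to the right and rows downward; lengths in mm; the calibration is good to about 2 mm. A picture is of the moment at which its call begins.
- r.sign_off(): hands the job in, once; it reports no verdict.
The state is a dict: "t": time; "q": joint angles; "qd": joint speeds; "joint_torque": joint torques, N m; "ee_pos": TCP position; "tcp_rot": TCP orientation; "contact_force": force on the tool from outside, world axes, zero at the start; "moment": the same for the moment, N m; "finger_gap": opening from 0.0 (shut) to 1.0 (fully open).
Only numpy, scipy, OpenCV 4.12 (cv2) and the standard library are available. Lean on these libraries where they do the work, as an engineer would, in place of code of your own. Each camera call takes 0.05 s, during which the arm holds its last target. There are 200 camera calls.

## Working session

There is one attempt and no reset: what is moved stays moved. The work goes in short steps, Python scripts to look and compute and a tool call to move; the robot and the scene stay as the last step left them, time stands still between calls to the robot, and variables do not carry over. Pictures are saved under pics/ and viewed, about 8 in all and at most 12, crops included, and the job is handed in when it is done.

Besides the shell and the picture viewer there is one more tool, called after "Call:" as name(argument=value, ...) on one line, values as JSON. apply_moves: Moves the arm, as the interface text tells. Its arguments: {"type":"object","properties":{"rows":{"type":"array"},"force":{"type":"number"}},"required":["rows"]}

```bash
mkdir -p pics; ls; python3 - <<'E'
from workcell import r
import cv2,numpy as np
s=r.get_state();print(s)
for n in("top","side"):
    c=r.camera(n);cv2.imwrite(f"pics/{n}0.png",c["color"][:,:,::-1]);np.savez(f"{n}0.npz",**c)
    print(n,c["fx"],c["cx"],c["cy"],c["R"],c["t"])
E
```

```text
pics
{'t': 0.0, 'q': array([ 1.05190071e+00,  8.79688249e-02,  1.37226479e+00,  1.72926002e-05,
        1.68360669e+00, -1.03099234e-01]), 'qd': array([ 4.77620333e-05, -4.11190655e-04, -3.67069183e-04, -1.88658960e-04,
        1.36648140e-03,  3.18418486e-04]), 'joint_torque': array([-8.67217295e-04, -3.51857114e+01, -3.13277221e+01, -3.51601657e-04,
        1.06326170e-02, -3.93654730e-06]), 'ee_pos': array([222.10034991, 503.03795974, 403.52579458]), 'tcp_rot': array([-3.13935871e+00, -2.48415903e-04,  2.72579792e+00]), 'contact_force': array([ 0.92634051,  0.10915565, -0.54971451]), 'moment': array([ 0.01117293, -0.0016276 ,  0.06825451]), 'finger_gap': 1.0053137805595669}
top 477.08749640337953 276.78700180685 203.82632083051357 [[-5.50947662e-02 -9.98480927e-01  6.36069250e-04]
 [-9.74371791e-01  5.36252923e-02 -2.18458098e-01]
 [ 2.18092135e-01 -1.26556658e-02 -9.75846122e-01]] [ -26.16625541  546.21636086 1077.52815535]
side 379.10928028832114 285.132571993244 202.50741047738163 [[ 0.92469447 -0.38064776  0.00688639]
 [-0.26834708 -0.66450387 -0.69744136]
 [ 0.27005553  0.64307223 -0.71660876]] [-511.5594098   172.91915117  912.03074087]
```

View pics/top0.png

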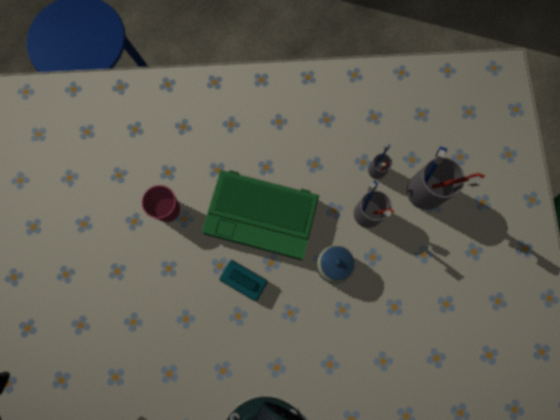

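View pics/side0.png

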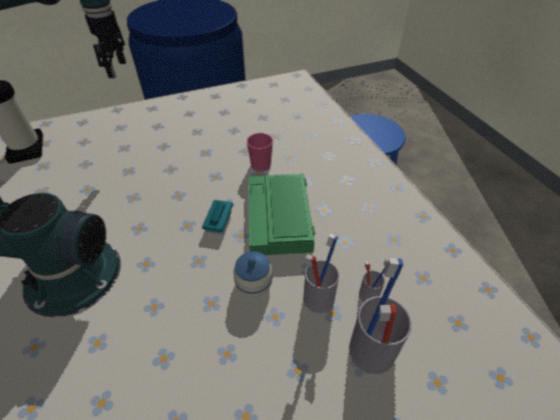

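The top view shows the green box at about (262,215) with its ledge toward the robot, and a faint outline on the ledge at (227,229), likely the catch. The cup is at (160,203), the jar at (336,264) and the brush at (244,280). The holders are at (372,208) medium, (380,165) small and (435,185) large. Next is an enlarged, brightened crop of the ledge.

```bash
cat > h.py <<'E'
import numpy as np,cv2
def px2w(c,u,v,z):
    d=c["R"].T@np.array([(u-c["cx"])/c["fx"],(v-c["cy"])/c["fy"],1]);o=-c["R"].T@c["t"]
    return o+d*(z-o[2])/d[2]
def w2px(c,X):
    p=c["R"]@np.array(X)+c["t"];return c["fx"]*p[0]/p[2]+c["cx"],c["fy"]*p[1]/p[2]+c["cy"]
def depthpts(c):
    v,u=np.mgrid[:420,:560];z=c["range_z"];P=np.stack([(u-c["cx"])/c["fx"]*z,(v-c["cy"])/c["fy"]*z,z],-1)-c["t"]
    return P@c["R"]
E
python3 - <<'E'
from h import *
c=np.load("top0.npz");im=c["color"][:,:,::-1]
k=im[160:270,195:330];k=cv2.resize(k,None,fx=5.9,fy=5.4,interpolation=cv2.INTER_CUBIC)
cv2.imwrite("pics/crop.png",np.clip(k.astype(float)*1.8,0,255).astype(np.uint8))
hsv=cv2.cvtColor(im,cv2.COLOR_BGR2HSV);m=cv2.inRange(hsv,(50,110,30),(75,255,255));m[:150]=0;m[280:]=0;m[:,:190]=0;m[:,340:]=0
P=depthpts(c);h=P[...,2];ok=(m>0)&(c["range_z"]>0)
print(ok.sum(),np.percentile(h[ok],[5,25,50,75,95]))
Q=P[ok&(h>38)&(h<68)][:,:2].astype(np.float32);print(cv2.minAreaRect(Q),cv2.boxPoints(cv2.minAreaRect(Q)))
for n,(lo,hi) in dict(cup=((150,60,30),(179,255,255)),brush=((85,120,20),(95,255,255)),jar=((100,90,30),(115,255,255))).items():
    mm=cv2.inRange(hsv,lo,hi)
    B=dict(cup=(130,170,190,240),brush=(210,250,280,310),jar=(305,235,365,290))[n]
    w=np.zeros_like(mm);w[B[1]:B[3],B[0]:B[2]]=1
    q=P[(mm>0)&(w>0)&(h>15)];print(n,len(q),np.median(q,0),q.min(0),q.max(0))
q=P[190:230,350:400].reshape(-1,3);q=q[q[:,2]>80];print("holder",np.median(q,0),q.max(0))
E
```

```text
6616 [44.69966813 49.6707884  55.10504287 57.69662429 60.2161725 ]
((526.7678833007812, -16.108505249023438), (246.6905975341797, 160.14047241210938), 71.9976577758789) [[ 412.497   -108.66912]
 [ 564.7976  -158.16147]
 [ 641.03876   76.45211]
 [ 488.73816  125.94446]]
cup 715 [566.6974541  227.39997313  64.44399757] [295.77577414 -41.78068275  15.11902646] [ 597.72384769  255.74854458 1170.84370321]
brush 939 [370.08978116  32.55246652  35.6367771 ] [295.77577414 -41.78068275  27.94974977] [ 416.70207242   84.65090482 1170.84370321]
jar 800 [ 392.98126801 -184.463891     81.4071873 ] [ 295.77577414 -222.60933642   72.10227071] [ 431.11725978  -41.78068275 1170.84370321]
holder [ 516.42283894 -281.69205883  103.42901549] [ 554.79776266  -41.78068275 1170.84370321]
```

View pics/crop.png

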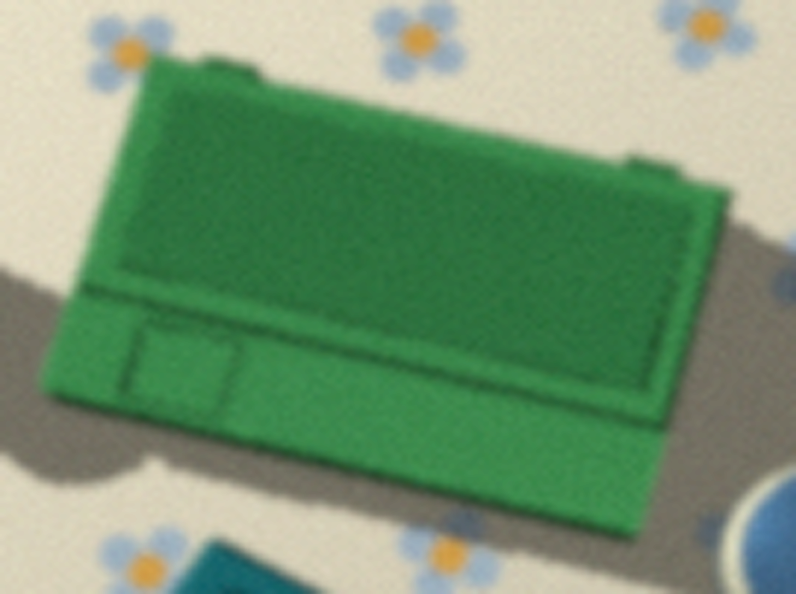

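The crop shows the catch outline clearly at crop (182,368), i.e. full-image (226,228), the ledge's left end. The box's fit of 247x160 mm matches the size given. Now I'll cross-check the catch position by pixel against the box pose and work out the approach.

```bash
cat >> h.py <<'E'
from scipy.spatial.transform import Rotation as Ro
BO=np.array([526.8,-16.1,0]);a=np.radians(-18);BX=np.array([np.cos(a),np.sin(a),0]);BY=np.array([-np.sin(a),np.cos(a),0]);Z=np.array([0,0,1.])
def loc2w(x,y,z): return BO+x*BX+y*BY+z*Z
def w2loc(X): d=np.array(X)-BO;return np.array([d@BX,d@BY,d[2]])
def goal(s,tip,tilt,reach):
    t=np.radians(tilt);d=np.sin(t)*BX-np.cos(t)*Z;y=BY;x=np.cross(y,d)
    G=np.stack([x,y,d],1);T=Ro.from_euler("xyz",s["tcp_rot"]).as_matrix()
    tcp=loc2w(*tip)-reach*d;now=s["ee_pos"]
    print("tip now (box)",w2loc(now+reach*T[:,2]).round(1),"F box",[round(float(s["contact_force"]@k),2) for k in(BX,BY,Z)],"gap",round(s["finger_gap"],2),"t",s["t"])
    print("shift tool mm",(T.T@(tcp-now)).round(1),"in goal axes",(G.T@(tcp-now)).round(1),"turn deg",np.degrees(Ro.from_matrix(T.T@G).as_rotvec()).round(2))
E
cat > g.py <<'E'
import sys;from h import *;from workcell import r
v=list(map(float,sys.argv[1:5]));goal(r.get_state(),v[:3],v[3],r.tip_reach)
E
python3 - <<'E'
from h import *
c=np.load("top0.npz")
f=lambda a,b:(195+(a+.5)/5.9-.5,160+(b+.5)/5.4-.5)
for n,p,z in[("catch",(182,368),48),("frontL",(43,392),48),("frontR",(638,537),48),("backL",(152,62),56),("backR",(730,192),56)]:
    print(n,w2loc(px2w(c,*f(*p),z)).round(1))
E
python3 g.py -55 72 110 20; python3 -c "
from workcell import r;print(r.tip_reach)"
```

```text
catch [-56.5  71.3  48. ]
frontL [-81.2 122.5  48. ]
frontR [ -81.6 -125.1   48. ]
backL [ 73.4 121.   56. ]
backR [  75.9 -123.6   56. ]
tip now (box) [-450.3  399.2  230.2] F box [-0.68, 0.98, 0.55] gap 1.0 t 0.1
shift tool mm [-367.4 -291.6  131.2] in goal axes [-271.  -327.6  237.7] turn deg [ -1.13 -20.    -5.74]
173.4
```

Call:
apply_moves(rows=[[-1,-0.02,-0.016,0,0,0,-2],[-1,-0.03,-0.024,0,0,0,-2],[-1,-0.03,-0.024,0,0,0,-2],[-1,-0.03,-0.024,0,0,0,0],[-1,-0.03,-0.024,0,0,0,0]], force=40)

```text
t: 0.52
ee_pos: [315.7, 348.7, 404.2]
tcp_rot: [-3.141, -0.0, 2.832]
contact_force: [0.4, 0.3, 0.3]
finger_gap: 0.298
```

Call:
apply_moves(rows=[[-1,-0.03,-0.024,0,0,0,0],[-1,-0.03,-0.024,0,0,0,0],[-1,-0.03,-0.024,0,0,0,0],[-1,-0.03,-0.024,0,0,0,0],[-1,-0.03,-0.024,0,0,0,0]])

```text
t: 0.93
ee_pos: [422.0, 188.2, 404.4]
tcp_rot: [-3.142, -0.0, 2.831]
contact_force: [1.4, 1.5, 0.6]
finger_gap: 0.0
```

Call:
apply_moves(rows=[[-1,0,0,0,0,-5,0],[-1,0,0,0,0,-5,0],[-1,0,0,0,0,-5,0],[-1,0,0,0,0,-5,0],[-1,0,0,0,0,0,0]])

```text
t: 1.35
ee_pos: [420.7, 190.0, 404.2]
tcp_rot: [-3.141, 0.35, 2.831]
contact_force: [-1.1, -0.0, -0.3]
finger_gap: 0.001
```

```bash
python3 g.py -55 72 75 20
```

```text
tip now (box) [-105.   163.3  241.3] F box [-1.07, -0.4, -0.26] gap 0.0 t 1.35
shift tool mm [ 10.2 -91.3 173.3] in goal axes [  9.6 -91.2 173.4] turn deg [0.05 0.07 0.21]
```

Call:
apply_moves(rows=[[-1,0.003,-0.03,0,0,0,0],[-1,0.004,-0.031,0.01,0,0,0],[-1,0.003,-0.03,0.03,0,0,0],[-1,0,0,0.035,0,0,0],[-1,0,0,0.03,0,0,0]])

```text
t: 1.77
ee_pos: [418.4, 94.6, 302.1]
tcp_rot: [3.14, 0.348, 2.828]
contact_force: [-0.0, 0.3, -0.4]
finger_gap: -0.002
```

Call:
apply_moves(rows=[[-1,0,0,0.03,0,0,0],[-1,0,0,0.025,0,0,0],[-1,0,0,0.013,0,0,0],[-1,0,0,0,0,0,0],[-1,0,0,0,0,0,0]])

```text
t: 2.18
ee_pos: [440.9, 88.7, 238.4]
tcp_rot: [-3.141, 0.345, 2.83]
contact_force: [0.0, -0.4, 0.4]
finger_gap: -0.001
```

```bash
python3 g.py -55 72 50 20; python3 - <<'E'
from workcell import r
import cv2
for n in("side","wrist"):
    c=r.camera(n)["color"][:,:,::-1]
    if n=="side": c=cv2.resize(c[130:290,180:360],None,fx=4,fy=3.7)
    cv2.imwrite(f"pics/{n}1.png",c)
E
```

```text
tip now (box) [-55.4  73.1  75.2] F box [0.14, -0.34, 0.41] gap -0.0 t 2.1833
shift tool mm [ 8.8 -1.1 23.9] in goal axes [ 8.9 -1.1 23.8] turn deg [ 0.01 -0.22  0.15]
```

View pics/side1.png

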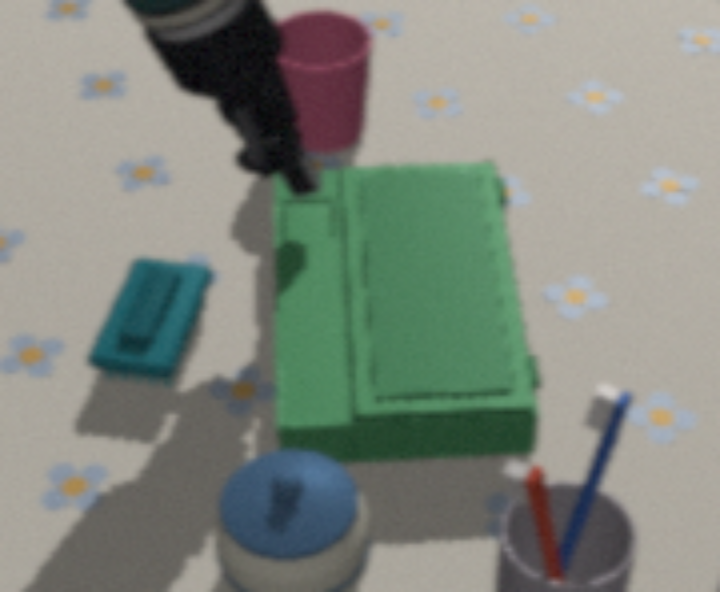

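The side crop shows the shut finger just above the ledge's far end, tip at about (310,187), with a rectangle line near (305,200). I'll check it against the predicted projection.

```bash
python3 - <<'E'
from h import *
c=np.load("side0.npz")
for p in [(-57,72,46),(-75,93,48),(-39,93,48),(-39,51,48),(-75,51,48),(-55.4,73,75),(-80,125,48),(-80,-125,48)]:
    u,v=w2px(c,loc2w(*p));print(p,round((u-180)*4),round((v-130)*3.7))
E
```

```text
(-57, 72, 46) 305 217
(-75, 93, 48) 279 198
(-39, 93, 48) 330 195
(-39, 51, 48) 332 234
(-75, 51, 48) 280 236
(-55.4, 73, 75) 306 188
(-80, 125, 48) 272 170
(-80, -125, 48) 275 424
```

The prediction agrees within 2 mm. Descending onto the pad.

Call:
apply_moves(rows=[[-1,0.002,-0.001,0.007,0,0,0],[-1,0.002,0,0.007,0,0,0],[-1,0.002,0,0.005,0,0,0],[-1,0,0,0,0,0,0],[-1,0,0,0,0,0,0]])

```text
t: 2.7
ee_pos: [441.2, 87.6, 218.8]
tcp_rot: [-3.141, 0.348, 2.831]
contact_force: [0.0, -0.3, 0.4]
finger_gap: 0.001
```

Call:
apply_moves(rows=[[-1,0.001,0,0.002,0,0,0],[-1,0,0,0.001,0,0,0],[-1,0,0,0.001,0,0,0],[-1,0,0,0,0,0,0],[-1,0,0,0,0,0,0]])

```text
t: 3.12
ee_pos: [442.1, 87.5, 215.4]
tcp_rot: [3.141, 0.349, 2.83]
contact_force: [0.4, -0.3, -0.9]
finger_gap: 0.0
```

```bash
python3 g.py -55 72 45 20
```

```text
tip now (box) [-53.3  72.5  52.5] F box [0.5, -0.11, -0.95] gap 0.0 t 3.1167
shift tool mm [ 4.2 -0.3  6.4] in goal axes [ 4.2 -0.3  6.4] turn deg [0.07 0.01 0.16]
```

Call:
apply_moves(rows=[[-1,0.001,0,0.001,0,0,0],[-1,0.001,0,0.001,0,0,0],[-1,0.001,0,0.001,0,0,0],[-1,0,0,0,0,0,0]])

```text
t: 3.45
ee_pos: [440.4, 88.0, 211.5]
tcp_rot: [3.141, 0.35, 2.831]
contact_force: [-0.3, -0.6, 0.1]
finger_gap: -0.001
```

Call:
apply_moves(rows=[[-1,0.001,0,0.001,0,0,0],[-1,0,0,0.001,0,0,0],[-1,0,0,0,0,0,0]])

```text
t: 3.7
ee_pos: [440.3, 88.0, 209.6]
tcp_rot: [3.141, 0.35, 2.83]
contact_force: [-0.7, 0.0, 3.6]
finger_gap: -0.002
```

```bash
python3 g.py -55 72 45 20
```

```text
tip now (box) [-55.   72.5  46.7] F box [-0.64, -0.19, 3.65] gap -0.0 t 3.7
shift tool mm [ 0.4 -0.3  1.6] in goal axes [ 0.4 -0.3  1.6] turn deg [0.08 0.06 0.16]
```

Contact at 3.6 N, which fits a spring. Pressing on in 1 mm steps.

Call:
apply_moves(rows=[[-1,0,0,0.001,0,0,0],[-1,0.001,0,0.001,0,0,0],[-1,0,0,0,0,0,0]])

```text
t: 3.95
ee_pos: [440.0, 88.1, 207.1]
tcp_rot: [3.141, 0.35, 2.831]
contact_force: [1.4, -1.9, 1.3]
finger_gap: -0.0
```

Call:
apply_moves(rows=[[-1,0,0,0.001,0,0,0],[-1,0.001,0,0.001,0,0,0],[-1,0,0,0,0,0,0]])

```text
t: 4.2
ee_pos: [440.0, 88.2, 205.4]
tcp_rot: [3.141, 0.351, 2.831]
contact_force: [-0.6, -1.2, 4.7]
finger_gap: -0.002
```

```bash
python3 g.py -55 72 45 20; python3 - <<'E'
from workcell import r
import cv2
c=r.camera("side")["color"][:,:,::-1];cv2.imwrite("pics/side2.png",cv2.resize(c[110:290,180:400],None,fx=3.3,fy=3.3))
E
```

```text
tip now (box) [-55.2  72.6  42.6] F box [-0.24, -1.35, 4.71] gap -0.0 t 4.2
shift tool mm [-1.3 -0.4 -2.2] in goal axes [-1.3 -0.4 -2.2] turn deg [0.08 0.11 0.17]
```

View pics/side2.png

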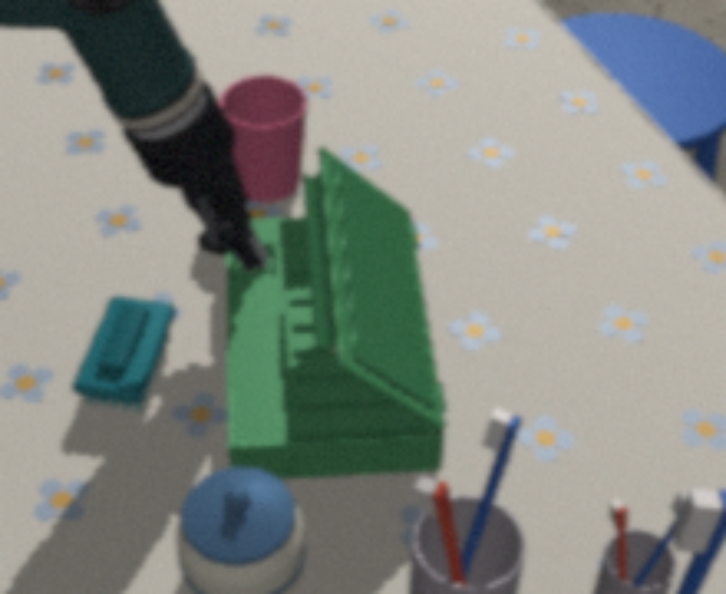

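The lid stands half open. The finger is on the pad and clear of the lid edge. Backing off up the tool axis, then in front of the lid.

Call:
apply_moves(rows=[[-1,0,0,-0.015,0,0,0],[-1,0,0,-0.03,0,0,0],[-1,0,-0.02,-0.03,0,0,0],[-1,0,-0.02,0,0,0,0],[-1,0,0,0,0,0,0]])

```text
t: 4.67
ee_pos: [402.1, 56.8, 276.3]
tcp_rot: [3.141, 0.351, 2.829]
contact_force: [0.4, -0.3, -0.7]
finger_gap: -0.002
```

```bash
python3 g.py -25 30 112 20; python3 g.py 90 30 112 20
```

```text
tip now (box) [-81.5  30.9 113.5] F box [0.53, -0.19, -0.69] gap -0.0 t 4.6667
shift tool mm [-52.9  -0.9  20.8] in goal axes [-52.9  -0.8  20.7] turn deg [0.04 0.1  0.06]
tip now (box) [-81.5  30.9 113.5] F box [0.53, -0.19, -0.69] gap -0.0 t 4.6667
shift tool mm [-160.9   -1.    60.3] in goal axes [-161.    -0.8   60.1] turn deg [0.04 0.1  0.06]
```

Call:
apply_moves(rows=[[-1,-0.015,0,0.006,0,0,0],[-1,-0.015,0,0.006,0,0,0],[-1,-0.011,0,0.004,0,0,0],[-1,-0.008,0,0.003,0,0,0],[-1,-0.008,0,0.003,0,0,0]])

```text
t: 5.08
ee_pos: [461.2, 39.5, 272.3]
tcp_rot: [-3.141, 0.345, 2.83]
contact_force: [0.0, -0.0, 0.1]
finger_gap: -0.005
```

Call:
apply_moves(rows=[[-1,-0.008,0,0.003,0,0,0],[-1,-0.008,0,0.003,0,0,0],[-1,-0.008,0,0.003,0,0,0],[-1,-0.008,0,0.003,0,0,0],[-1,-0.008,0,0.003,0,0,0]])

```text
t: 5.5
ee_pos: [502.4, 26.1, 273.6]
tcp_rot: [3.141, 0.349, 2.831]
contact_force: [-1.3, -0.2, -0.1]
finger_gap: 0.002
```

```bash
python3 g.py 90 30 112 20; python3 - <<'E'
from workcell import r
import cv2
c=r.camera("side")["color"][:,:,::-1];cv2.imwrite("pics/side3.png",cv2.resize(c[90:290,180:400],None,fx=3,fy=3))
E
```

```text
tip now (box) [ 23.1  32.8 110.7] F box [-1.15, -0.63, -0.14] gap 0.0 t 5.5
shift tool mm [-63.3  -2.8  21.6] in goal axes [-63.3  -2.6  21.6] turn deg [ 0.07 -0.01  0.17]
```

View pics/side3.png

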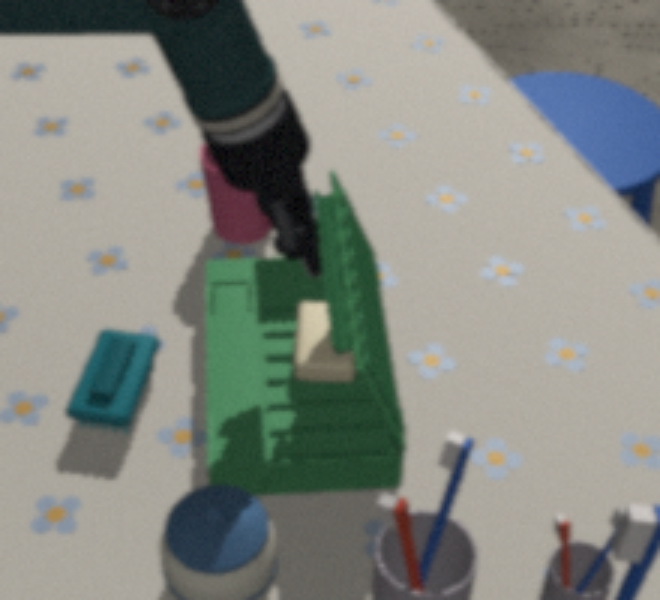

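The finger (tip near (315,270)) is pushing the lid's inside, and the lid has risen. The soap lies at (325,345), untouched and well below the finger. Continuing.

Call:
apply_moves(rows=[[-1,-0.008,0,0.003,0,0,0],[-1,-0.008,0,0.003,0,0,0],[-1,-0.008,0,0.003,0,0,0],[-1,-0.008,0,0.003,0,0,0],[-1,-0.008,0,0.003,0,0,0]])

```text
t: 5.97
ee_pos: [542.9, 13.0, 273.1]
tcp_rot: [3.142, 0.349, 2.831]
contact_force: [-0.4, -0.0, 0.9]
finger_gap: -0.003
```

Call:
apply_moves(rows=[[-1,-0.006,0,0.002,0,0,0],[-1,-0.006,0,0.002,0,0,0],[-1,-0.004,0,0.001,0,0,0],[-1,0,0,0,0,0,0]])

```text
t: 6.3
ee_pos: [559.0, 7.7, 273.8]
tcp_rot: [-3.142, 0.349, 2.83]
contact_force: [0.1, -0.1, 0.9]
finger_gap: 0.003
```

```bash
python3 g.py 90 30 112 20; python3 - <<'E'
from workcell import r
import cv2
c=r.camera("side")["color"][:,:,::-1];cv2.imwrite("pics/side4.png",cv2.resize(c[90:290,180:400],None,fx=3,fy=3))
E
```

```text
tip now (box) [ 82.6  32.8 110.8] F box [0.09, -0.07, 0.87] gap 0.0 t 6.3
shift tool mm [-7.4 -2.6  1.5] in goal axes [-7.4 -2.6  1.5] turn deg [ 0.05 -0.    0.15]
```

View pics/side4.png

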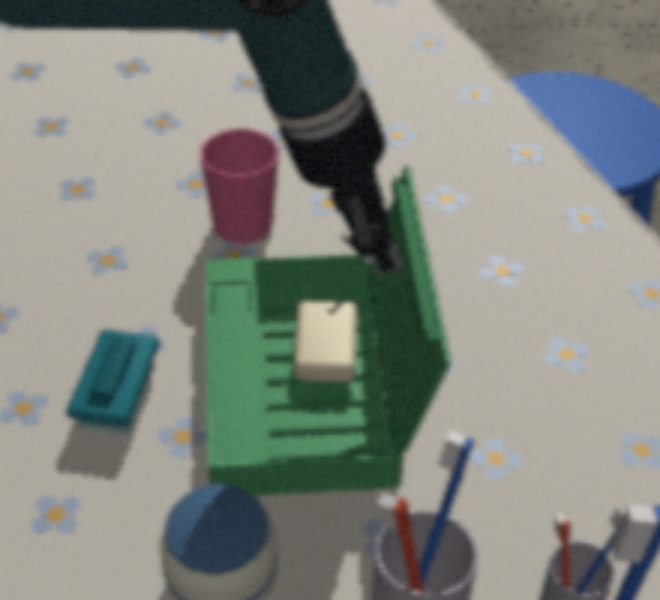

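The lid is well past upright and the force is back to zero, so it has fallen onto its stop. Retracting straight back and then up.

Call:
apply_moves(rows=[[-1,0.01,0,-0.004,0,0,0],[-1,0.025,0,-0.01,0,0,0],[-1,0.03,0,-0.012,0,0,0],[-1,0.03,0,-0.012,0,0,0],[-1,0.03,0,-0.03,0,0,0]])

```text
t: 6.77
ee_pos: [421.9, 51.1, 291.1]
tcp_rot: [-3.139, 0.341, 2.831]
contact_force: [-0.6, 0.8, 0.5]
finger_gap: 0.0
```

Call:
apply_moves(rows=[[-1,0.03,0,-0.03,0,0,0],[-1,0.03,0,-0.03,0,0,0],[-1,0.02,0,-0.03,0,0,0],[-1,0,0,0,0,0,0],[-1,0,0,0,0,0,0]])

```text
t: 7.18
ee_pos: [323.9, 83.4, 353.1]
tcp_rot: [3.139, 0.354, 2.832]
contact_force: [0.2, -0.6, -0.1]
finger_gap: -0.002
```

```bash
python3 - <<'E'
from workcell import r
from h import *
s=r.get_state();print(s["t"],s["contact_force"].round(1),np.abs(s["qd"]).max())
c=r.camera("side");cv2.imwrite("pics/side5.png",c["color"][:,:,::-1])
for k in(1.2,1.57,1.9):  # predicted lid edge ends
    for y in(122,-122):
        u,v=w2px(c,loc2w(78-110*np.cos(k),y,48.5+110*np.sin(k)));print(k,y,round(u),round(v))
c0=np.load("side0.npz")["color"].astype(int);d=(np.abs(c["color"].astype(int)-c0).max(2)>40)
for n,(u0,u1,v0,v1) in dict(cup=(245,275,130,165),jar=(232,275,250,292),holder=(300,345,235,312),brush=(200,235,198,235)).items(): print(n,d[v0:v1,u0:u1].mean().round(3))
t=r.camera("top");q=depthpts(t);L=(q@np.stack([BX,BY,Z],1))-BO@np.stack([BX,BY,Z],1)
m=(t["range_z"]>0)&(L[...,2]>75)&(L[...,2]<175)&(abs(L[...,1])<120)&(L[...,0]>20)&(L[...,0]<160)
for z in(80,100,120,140,155):
    k=m&(abs(L[...,2]-z)<8);print(z,k.sum(),np.median(L[k][:,0]) if k.any() else None)
cv2.imwrite("pics/top5.png",t["color"][:,:,::-1])
E
```

```text
7.1833 [ 0.2 -0.6 -0.1] 0.07293565839948038
1.2 122 289 146
1.2 -122 298 212
1.57 122 304 143
1.57 -122 316 209
1.9 122 317 144
1.9 -122 332 210
cup 0.0
jar 0.001
holder 0.022
brush 0.0
80 353 89.36237641778132
100 423 95.57130103300403
120 416 102.36498976212198
140 94 109.45910010325929
155 741 109.68983901472347
```

View pics/side5.png

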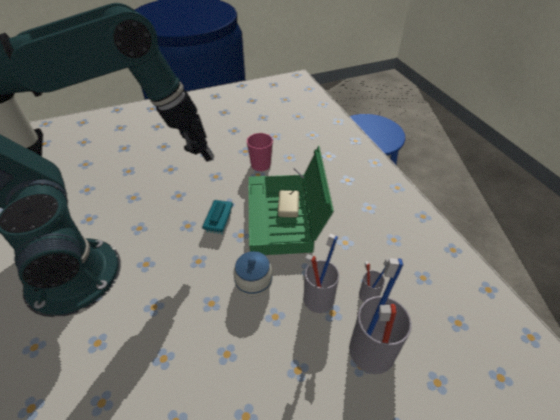

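The side view shows the lid leaning back, with its edge ends near (318,150) and (331,212), as predicted for 1.9 rad. The depth profile gives 18–19° past upright. The soap is in its tray, the bystanders are unchanged and the arm is clear. I'll let it settle, then hand in.

Call:
apply_moves(rows=[[-1,0,0,0,0,0,0],[-1,0,0,0,0,0,0],[-1,0,0,0,0,0,0],[-1,0,0,0,0,0,0],[-1,0,0,0,0,0,0]])

```text
t: 7.7
ee_pos: [325.8, 82.7, 350.9]
tcp_rot: [-3.141, 0.348, 2.83]
contact_force: [0.5, 1.1, -0.8]
finger_gap: 0.003
```

```bash
python3 -c "
from workcell import r
print(r.sign_off())"
```

```text
the job is handed in; nothing more can be done
None
```

The soap box is open and the job is handed in, at about 7.7 s on the robot's clock; sign-off gave no verdict. I found the catch 72 mm to the left of the ledge's middle and pressed it with the shut fingertip until the lid sprang up, with about 5 N on the finger. Then I pushed the lid back from its inner side with the finger and backed off.

- **Lid:** the depth profile put it 18–19° beyond upright, about 1.9 rad, and its edges were where 1.9 rad predicts.
- **Soap:** it lay in its tray in the last picture; I judged this by eye and did not measure its position.
- **Cup, jar, holder and brush:** almost no pixels changed around them between the first and last side pictures (2% at the holder, 0.1% or less at the others).
- **Robot:** it was clear of everything and still, with force readings around 1 N, which is sensor noise.
- **Catch pad:** I did not measure its spring-back; nothing was touching it.

No check failed or disagreed.

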